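Stop-button test in the jewellery studio

ROBOT

A 6-joint arm with a two-finger parallel gripper is mounted at the origin on the work surface. World frame = base frame: x ahead of the robot, y to its left, z up, the work surface at z = 0. Lengths are in m, angles in rad, forces in N, time in s.
With the tool pointing down it reaches from about 0.325 to 1 m from the base axis. Payload 5.1 kg.
Tool frame: the origin (TCP) lies on the front face of the gripper's body, between the roots of the fingers; the fingertips stand 73 mm ahead of it and the grasp point (between the pads) lies 54 mm ahead of it; z points along the fingers, y is the line along which they close (so a half turn about z gives the same grasp; the last joint's range is limited). The gripper opens to 85 mm and grips with 20 to 120 N. Pads are 22 mm wide; open, the fingers measure 114 mm over their backs; the gripper's body (76 mm by 85 mm) begins 54 mm behind the grasp point. The pads swing forward as they close: fully open they stand 13 mm farther back than shut.
Start: joints at [1.086, 0.124, 1.65, -0, 1.367, -0.083], TCP at [0.254, 0.598, 0.304] pointing down, gripper open.
Joint ranges: [-2.61, 2.61], [-1.02, 2.33], [0.03, 2.71], [-1.35, 4.49], [0.32, 2.68], [-2.91, 2.91]. Speed limits (rad/s): [2.57, 2.57, 3.14, 3.14, 3.14, 3.14].

INTERFACE

Orientations are given as a 3x3 rotation matrix whose columns are the frame's x, y, z axes.
In Python, from workcell import r gives the robot as it stands.
- The arm moves only by the tool drive_tool, never from a script. Its argument "targets" is a list of rows, each a list of 5 numbers: the finger opening in cm, from 0 to 8.54, then the shift along the world's x, y, z in cm, then the turn about the world's z in rad. In form: [[fingers, dx, dy, dz, roll], ...]. A call has exactly 8 rows; each row is the pose to reach, as a shift and turn from the pose commanded when the call began; what a row does not reach only later rows make up. A row lasts 1/8 s, in which the tool goes at most 62.5 mm and 10.7 degrees, less where a joint would pass 70% of its speed; a pose out of reach is approached as far as the arm can. A call with a gripper value outside its range is refused whole. The fingers move at their own pace and stop on an object; "squeeze" is the grip in N (left out, the last holds). Time passes only in rows, so rows that repeat a pose let the fingers close, or fill a call up. It gives the time, the measured TCP pose, the force, the opening and the grip force at its end, in the units of the state.
- r.read_state(): the state, without advancing time (a new reading comes with each control period).
- r.capture(name): name is "scene" or "side" or "wrist"; returns a dict with "pixels" (420x560x3 uint8, blue, green, red), "K" (3x3 intrinsics, pixels), "R" (3x3) and "t" (3): a world point X has camera coordinates R X + t; the wrist camera has in their place "hand_eye" (4x4, takes a point from camera to tool coordinates, whose origin is the TCP and whose axes are the flange's). Camera axes: x right, y down, z forward; pixel columns grow to the right and rows downward; lengths in m; the calibration is good to about 2 mm. A picture is of the moment at which its call begins: read the wrist's pose just before it. There is no depth.
- r.finish_job(): hands the job in; it is judged then, once.
Trained networks look in a picture, given as the dict that the camera call returned (one of the last four; its "shot" number tells which), for a name from the list of things; names that differ only in an ending like _2 or _b are one class to them, and where a whole thing is asked for, a point or a joint stands for the part that bears it (a point fixed in the world has none). Each returns a list of dicts, best first, with "confidence" (0 to 1); they miss things now and then, are a little off and sometimes report something else, mostly with a low value. They report only what shows in the picture. A call takes as long as a camera call. They do not tell look-alikes from the thing itself.
- r.look_for(query, picture): "extent" ([left, top, right, bottom] in pixels, round what is visible of it).
- r.cut_out(query, picture): "region" (420x560 bool, what is visible of it) and "extent" ([left, top, right, bottom] in pixels, round what is visible of it).
- r.tip_of(query, picture): "at" ([row, column] in pixels: a listed point, or the origin of a listed thing).
The state is a dict: "clock": time; "joints": joint angles; "joint_velocities": joint speeds; "joint_efforts": joint torques, N m; "position": TCP position; "ee_rot": TCP orientation; "wrist_force": force on the tool from outside, world axes, zero at the start; "ft_torque": the same for the moment, N m; "width": opening from 0.0 (shut) to 1.0 (fully open); "gripper_force": force on a finger pad.
Only numpy, scipy, OpenCV 4.12 (cv2) and the standard library are available. Lean on these libraries where they do the work, as an engineer would, in place of code of your own. Each camera call takes 0.05 s, during which the arm holds its last target. There are 200 camera calls.

TASK

Do the morning test of the polishing machine's stop station, the yellow box on the bench: push the red mushroom button straight in until it latches and stays down, then twist it clockwise, the way its white arrows point, by pushing sideways on a wing until the latch lets go and the button springs up again, and leave it up and untouched. Use only light pushes of the fingertips, gripping and squeezing nothing, and leave the jar, the glass tumbler and the sanding block where they stand.

Things in the scene. Friction and masses are not known exactly. Their poses are not given: they have to be found in the camera images.
- station: Fixed yellow stop station, a box 100 x 100 mm and 60 mm high standing on the bench; origin at the centre of its underside, z up. A black collar (34 mm across, 10 mm high) on its top carries the red button on the box's vertical centre line. The red button is a mushroom dome 52 mm across with two wings like a propeller, 104 mm from tip to tip, which lie along the station's y axis while the button is untwisted (white curved arrows on the dome point clockwise).
- stop_top (a point): Top centre of the red dome, 106 mm above the bench when the button is out; it goes down and up with the button. The flat at the very top is 16 mm across, the dome slopes down around it.
- wing_left (a point): Centre of the button's wing on the station's +y side, 43 mm from the button's axis; moves with the button. A wing is 12 mm wide, 14 mm tall (7 mm above and below this point), and reaches from the dome (26 mm from the axis) to 52 mm from the axis; 24 mm of free air below it when out, about 17 mm when latched. Twisting clockwise seen from above moves this wing towards the station's +x.
- wing_right (a point): The same for the other wing, on the station's -y side; twisting clockwise seen from above moves it towards the station's -x.
- stop_press (a joint): How far the button is pressed in, m: 0 out, 0.0085 hard stop. It latches once pressed beyond 0.0065 (push it right to the stop to be sure) and then stays at about 0.0064. The push needed rises steadily from 3 N to about 6 or 7 N near the stop, so a force of 6 N may fall short of latching and 10 N or more means that the stop is reached. Latched, it comes up by itself only when twisted.
- stop_twist (a joint): How far the button is twisted clockwise seen from above, rad: 0 straight (wings along the station's y), stop at 0.85. The latch lets go at about 0.5 and the button springs up by itself, about 6 mm. A weak spring (0.03 to 0.08 N m, about 2 N at a wing) turns it back to 0 when nothing holds it.
- jar: Small white lidded jar, loose, 42 mm across, 45 mm high, upright; origin at the centre of its underside. Leave alone.
- tumbler: Glass tumbler, loose, 68 mm across the rim, 75 mm high, upright and empty; origin at the centre of its underside. Leave alone.
- sander: Wooden sanding block with orange sole, loose, 70 x 35 x 22 mm, long along its x; origin at the centre of its underside. Leave alone.
Things that resemble listed ones, but are neither listed nor needed, are in the scene too. There is more than one size of the station; the job needs the middle-sized.

How it is judged:
On the way, in this order (a step that is already met when the one before it is completed fails the run):
1. the button is pressed in to its latched depth, not yet twisted (value of joint stop_press above 0.006 m and value of joint stop_twist below 0.25 rad), for 0.2 s.
2. it is twisted clockwise while still latched down (value of joint stop_press above 0.004 m and value of joint stop_twist above 0.3 rad).
3. the latch has let go and the button is up again (value of joint stop_press below 0.0015 m), for 0.2 s.
At the end, for the whole second after the job is handed in: The button is up (within 1.5 mm), turned back straight (within 0.15 rad) and untouched; jar, tumbler and sanding block at rest (value of joint stop_press below 0.0015 m and value of joint stop_twist below 0.15 rad and linear speed of each of jar, tumbler, sander below 0.02 m/s).
It fails at once if a jar, tumbler or sanding block is moved more than 20 mm, lifted or carried (distance of any of jar, tumbler, sander from where it was at the start of the episode above 0.02 m).
It fails at once if the jar or tumbler is tipped (angle between any of jar, tumbler's own z axis and vertical above 0.3 rad).
It fails at once if the button or its box is gripped, squeezed or pushed hard by the fingers (over 35 N) (contact force between the fingers and station above 35 N).
It also fails if it takes over 48 s, if anything falls off the work surface, if the arm or the gripper's body presses on something with over 40 N, if the wrist force passes 120 N, or if a joint passes its speed limit or range.

## Working session

There is one attempt and no reset: what is moved stays moved. The work goes in short steps, Python scripts to look and compute and a tool call to move; the robot and the scene stay as the last step left them, time stands still between calls to the robot, and variables do not carry over. Pictures are saved under pics/ and viewed, at most 10 in all, crops included, and the job is handed in when it is done.

Besides the shell and the picture viewer there is one more tool, called after "Request:" by a JSON object that holds its "name" and its "arguments". drive_tool: Moves the arm, as the interface text tells. Its arguments: {"type":"object","properties":{"targets":{"type":"array","items":{"type":"array","items":{"type":"number"}}},"squeeze":{"type":"number"}},"required":["targets"]}

```bash
mkdir -p pics; cat > h.py <<'E'
from workcell import r
import numpy as np, cv2
def ray(p,rc):
    d=np.linalg.inv(p["K"])@np.array([rc[1],rc[0],1.]); R=np.array(p["R"]);t=np.array(p["t"])
    return -R.T@t, R.T@d
def atz(p,rc,z):
    c,d=ray(p,rc); return c+d*(z-c[2])/d[2]
def wristfix(p,s):
    H=np.array(p["hand_eye"]); T=np.eye(4);T[:3,:3]=s["ee_rot"];T[:3,3]=s["position"]
    M=np.linalg.inv(T@H); p["R"]=M[:3,:3];p["t"]=M[:3,3]; return p
E
python3 - <<'E'
from h import *
np.set_printoptions(precision=3,suppress=True)
ps=[]
for n in ["scene","side"]:
    p=r.capture(n); ps.append(p["pixels"])
    for q,z in [("station",0),("stop_top",.106),("wing_left",.09),("wing_right",.09),("jar",0),("tumbler",0),("sander",0)]:
        for d in r.tip_of(q,p): print(n,q,round(d["confidence"],2),np.round(d["at"]),atz(p,d["at"],z)[:2])
    for d in r.look_for("station",p): print(d)
cv2.imwrite("pics/a.png",ps[0]);cv2.imwrite("pics/b.png",ps[1])
E
```

```text
scene station 0.79 [259. 211.] [ 0.442 -0.068]
scene station 0.61 [278. 122.] [ 0.339 -0.222]
scene station 0.57 [288. 276.] [ 0.589 -0.026]
scene stop_top 0.88 [264. 276.] [ 0.59  -0.027]
scene stop_top 0.83 [243. 205.] [ 0.461 -0.082]
scene stop_top 0.74 [240.  92.] [ 0.297 -0.219]
scene wing_left 0.86 [216. 117.] [ 0.275 -0.152]
scene wing_left 0.67 [250. 283.] [0.574 0.011]
scene wing_left 0.56 [234. 211.] [ 0.447 -0.056]
scene wing_right 0.92 [289. 269.] [ 0.609 -0.066]
scene wing_right 0.81 [258. 200.] [ 0.471 -0.106]
scene wing_right 0.69 [275.  79.] [ 0.33  -0.277]
scene jar 0.56 [231. 294.] [0.527 0.102]
scene tumbler 0.84 [370. 263.] [ 0.679 -0.161]
scene sander 0.67 [311. 347.] [0.726 0.03 ]
{'extent': [242.9, 243.4, 306.9, 318.1], 'confidence': 0.85}
{'extent': [55.0, 215.8, 161.0, 315.9], 'confidence': 0.8}
{'extent': [186.0, 233.0, 229.5, 277.2], 'confidence': 0.65}
side station 0.94 [363. 167.] [ 0.33 -0.22]
side station 0.8 [295. 243.] [ 0.447 -0.074]
side station 0.58 [280. 315.] [ 0.582 -0.038]
side stop_top 0.89 [236. 326.] [ 0.594 -0.038]
side stop_top 0.84 [267. 237.] [ 0.44  -0.114]
side stop_top 0.7 [299. 155.] [ 0.318 -0.184]
side wing_left 0.79 [262. 232.] [ 0.43  -0.084]
side wing_left 0.69 [228. 311.] [0.572 0.007]
side wing_left 0.64 [278. 147.] [ 0.295 -0.122]
side wing_right 0.97 [256. 335.] [ 0.607 -0.072]
side wing_right 0.9 [281. 244.] [ 0.451 -0.13 ]
side wing_right 0.78 [339. 175.] [ 0.354 -0.247]
side jar 0.61 [233. 282.] [0.526 0.102]
side jar 0.53 [333. 377.] [ 0.674 -0.167]
side tumbler 0.73 [332. 376.] [ 0.672 -0.165]
side sander 0.65 [262. 385.] [0.724 0.009]
{'extent': [105.9, 270.3, 228.4, 418.2], 'confidence': 0.91}
{'extent': [217.7, 257.8, 266.3, 312.4], 'confidence': 0.84}
{'extent': [283.0, 224.2, 359.6, 300.3], 'confidence': 0.8}
```

View pics/a.png

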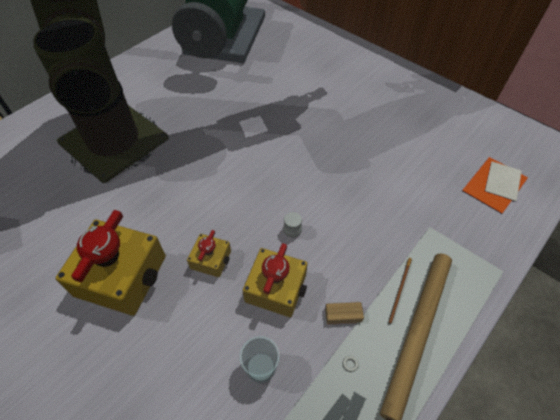

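View pics/b.png

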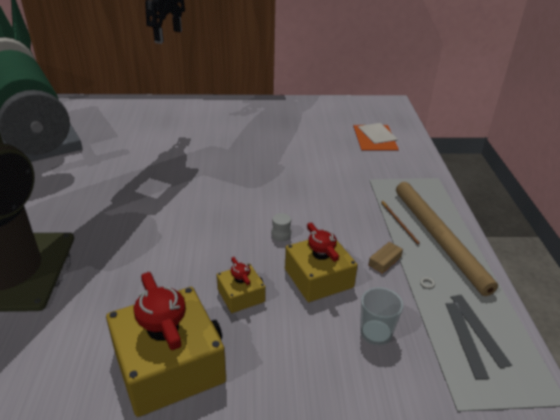

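The middle-sized station is the one at about (276,268) in the scene picture and (322,243) in the side picture, next to the jar, tumbler and block. I'll move above it with the fingers shut.

Request:
{"name": "drive_tool", "arguments": {"targets": [[0, 4, -4, 0, 0], [0, 7, -9, 0, 0], [0, 10, -14, 0, 0], [0, 13, -20, 0, 0], [0, 16, -26, 0, 0], [0, 18, -32, 0, 0], [0, 20, -37, 0, 0], [0, 22, -42, 0, 0]]}}

```text
clock: 1.9
position: [0.4747, 0.1761, 0.3043]
ee_rot: [[-0.92, 0.392, 0.001], [0.392, 0.92, 0.0], [-0.001, 0.001, -1.0]]
wrist_force: [0.4, 1.2, -0.2]
width: 0.001
gripper_force: 0.0
```

Request:
{"name": "drive_tool", "arguments": {"targets": [[0, 2, -4, 0, 0], [0, 4, -8, 0, 0], [0, 5, -12, 0, 0], [0, 7, -16, 0, 0], [0, 8, -18, 0, 0], [0, 8, -18, 0, 0], [0, 8, -18, 0, 0], [0, 8, -18, 0, 0]]}}

```text
clock: 2.9
position: [0.5539, -0.0007, 0.3039]
ee_rot: [[-0.921, 0.39, -0.0], [0.39, 0.921, 0.0], [0.0, 0.0, -1.0]]
wrist_force: [0.0, -0.4, -0.0]
width: 0.004
gripper_force: 0.0
```

```bash
python3 - <<'E'
from h import *
np.set_printoptions(precision=4,suppress=True)
s=r.read_state(); p=wristfix(r.capture("wrist"),s)
print(s["clock"],s["position"],s["joints"],"\n",np.array(s["ee_rot"]),s["width"],s["wrist_force"])
for q,z in [("station",0),("stop_top",.106),("wing_left",.091),("wing_right",.091)]:
    for d in r.tip_of(q,p): print(q,round(d["confidence"],2),np.round(d["at"]),atz(p,d["at"],z)[:2])
cv2.imwrite("pics/c.png",p["pixels"])
E
```

```text
2.9 [ 0.5539 -0.0007  0.3039] [-0.0982 -0.0888  1.8658  0.0002  1.3648 -1.2689] 
 [[-0.921   0.3896 -0.0002]
 [ 0.3896  0.921   0.0002]
 [ 0.0002  0.0002 -1.    ]] 0.003915630179179351 [ 0.0238 -0.4463 -0.0349]
station 0.91 [ 99. 178.] [ 0.4415 -0.0694]
station 0.57 [206. 269.] [ 0.5884 -0.0279]
stop_top 0.95 [106. 154.] [ 0.4485 -0.0599]
stop_top 0.86 [244. 267.] [ 0.5878 -0.0268]
wing_left 0.94 [ 78. 175.] [ 0.4349 -0.0396]
wing_left 0.81 [204. 298.] [0.5696 0.0107]
wing_right 0.87 [128. 137.] [ 0.4569 -0.0868]
wing_right 0.8 [271. 234.] [ 0.6082 -0.07  ]
```

View pics/c.png

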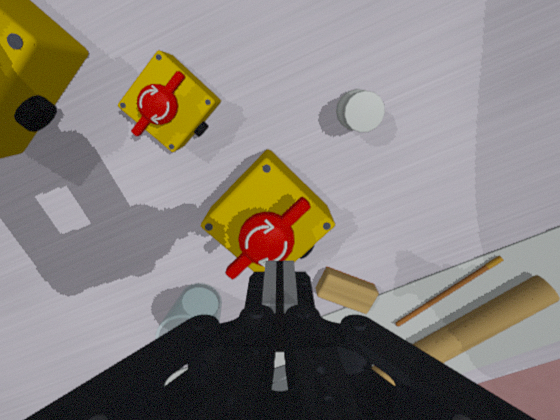

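The middle station's dome is at about (267,238) px in the wrist view, with its wings running from lower left to upper right. That puts the button at (0.588, -0.028) with a yaw of about 25.6°. I'll align the tool and descend over the dome.

Request:
{"name": "drive_tool", "arguments": {"targets": [[0, 1, -1, 0, -0.12], [0, 2, -2, -2, -0.24], [0, 3.4, -2.7, -4, -0.36], [0, 3.4, -2.7, -6, -0.48], [0, 3.4, -2.7, -8, -0.6], [0, 3.4, -2.7, -9, -0.72], [0, 3.4, -2.7, -10, -0.72], [0, 3.4, -2.7, -10, -0.72]]}}

```text
clock: 4.15
position: [0.5878, -0.0286, 0.203]
ee_rot: [[-0.436, 0.9, -0.002], [0.9, 0.436, 0.0], [0.001, -0.001, -1.0]]
wrist_force: [0.1, -0.1, 0.1]
width: -0.001
gripper_force: 0.0
```

```bash
python3 - <<'E'
from h import *
np.set_printoptions(precision=4,suppress=True)
s=r.read_state(); p=wristfix(r.capture("wrist"),s)
print(s["clock"],s["position"],s["joints"],s["wrist_force"])
for q,z in [("stop_top",.106),("wing_left",.091),("wing_right",.091)]:
    for d in r.tip_of(q,p): print(q,round(d["confidence"],2),np.round(d["at"]),atz(p,d["at"],z)[:2])
q=r.capture("side"); cv2.imwrite("pics/d.png",np.hstack([cv2.resize(p["pixels"],(400,300)),cv2.resize(q["pixels"][120:345,220:520],(400,300))]))
E
```

```text
4.15 [ 0.5878 -0.0286  0.203 ] [-0.1399  0.0742  1.8796 -0.      1.1895 -0.5907] [ 0.1484 -0.1293  0.0678]
stop_top 0.78 [194.  44.] [ 0.4631 -0.051 ]
stop_top 0.69 [255. 282.] [ 0.5896 -0.0286]
wing_left 0.63 [174. 288.] [0.5746 0.0109]
wing_right 0.56 [230.  60.] [ 0.469  -0.0779]
```

View pics/d.png

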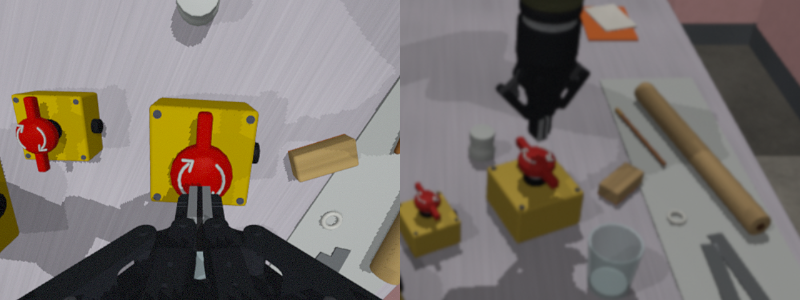

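Left half: the shut fingertips are centred over the dome and the wings run straight up the picture. The right half confirms it's the right station. Pressing now.

Request:
{"name": "drive_tool", "arguments": {"targets": [[0, 0.1, 0, -1, 0], [0, 0.1, 0, -1.8, 0], [0, 0.1, 0, -2.2, 0], [0, 0.1, 0, -2.5, 0], [0, 0.1, 0, -2.7, 0], [0, 0.1, 0, -2.8, 0], [0, 0.1, 0, -2.9, 0], [0, 0.1, 0, -2.9, 0]]}}

```text
clock: 5.4
position: [0.5892, -0.0288, 0.1762]
ee_rot: [[-0.434, 0.901, -0.0], [0.901, 0.434, -0.0], [0.0, -0.0, -1.0]]
wrist_force: [-5.1, 0.7, 6.3]
width: -0.001
gripper_force: 3.2
```

Request:
{"name": "drive_tool", "arguments": {"targets": [[0, 0, 0, -0.1, 0], [0, 0, 0, -0.2, 0], [0, 0, 0, -0.3, 0], [0, 0, 0, -0.4, 0], [0, 0, 0, -0.4, 0], [0, 0, 0, -0.4, 0], [0, 0, 0, -0.4, 0], [0, 0, 0, -0.4, 0]]}}

```text
clock: 6.4
position: [0.5897, -0.0289, 0.1718]
ee_rot: [[-0.434, 0.901, 0.001], [0.901, 0.434, -0.0], [-0.001, 0.001, -1.0]]
wrist_force: [-2.0, 0.8, 4.2]
width: 0.001
gripper_force: 2.6
```

Request:
{"name": "drive_tool", "arguments": {"targets": [[0, 0, 0, -0.1, 0], [0, 0, 0, -0.2, 0], [0, 0, 0, -0.2, 0], [0, 0, 0, -0.3, 0], [0, 0, 0, -0.3, 0], [0, 0, 0, -0.3, 0], [0, 0, 0, -0.3, 0], [0, 0, 0, -0.3, 0]]}}

```text
clock: 7.4
position: [0.5898, -0.0289, 0.1701]
ee_rot: [[-0.434, 0.901, 0.001], [0.901, 0.434, -0.0], [-0.001, 0.001, -1.0]]
wrist_force: [-4.3, 0.1, 11.3]
width: -0.002
gripper_force: 5.7
```

The hard stop is reached at 11 N. I'll lift and go beside the left wing, still above it.

Request:
{"name": "drive_tool", "arguments": {"targets": [[0, 0, 0, 1, 0], [0, 0, 0, 2.5, 0], [0, 0, 0, 3.6, 0], [0, 0, 0, 3.6, 0], [0, -1.5, 1, 3.6, 0], [0, -3, 2, 3.6, 0], [0, -4.6, 2.8, 3.6, 0], [0, -4.6, 2.8, 3.6, 0]]}}

```text
clock: 8.4
position: [0.5417, 0.0001, 0.2035]
ee_rot: [[-0.435, 0.9, -0.001], [0.9, 0.435, 0.0], [0.0, -0.001, -1.0]]
wrist_force: [-0.6, 0.8, 0.5]
width: 0.005
gripper_force: 0.0
```

```bash
python3 - <<'E'
from h import *
np.set_printoptions(precision=4,suppress=True)
s=r.read_state(); p=wristfix(r.capture("wrist"),s)
print(s["clock"],s["position"],s["wrist_force"])
for q,z in [("stop_top",.0995),("wing_left",.0845),("wing_right",.0845)]:
    for d in r.tip_of(q,p): print(q,round(d["confidence"],2),np.round(d["at"]),atz(p,d["at"],z)[:2])
q=r.capture("side"); cv2.imwrite("pics/e.png",np.hstack([cv2.resize(p["pixels"],(400,300)),cv2.resize(q["pixels"][180:315,250:430],(400,300))]))
E
```

```text
8.4 [0.5417 0.0001 0.2035] [-0.6125  0.7537  0.4806]
stop_top 0.86 [313. 328.] [ 0.5882 -0.0264]
stop_top 0.59 [258. 104.] [ 0.4535 -0.0497]
wing_left 0.85 [240. 333.] [0.5723 0.013 ]
wing_left 0.66 [212. 103.] [ 0.4404 -0.0312]
wing_right 0.63 [288. 112.] [ 0.4601 -0.0794]
wing_right 0.35 [243. 332.] [0.5727 0.011 ]
```

View pics/e.png

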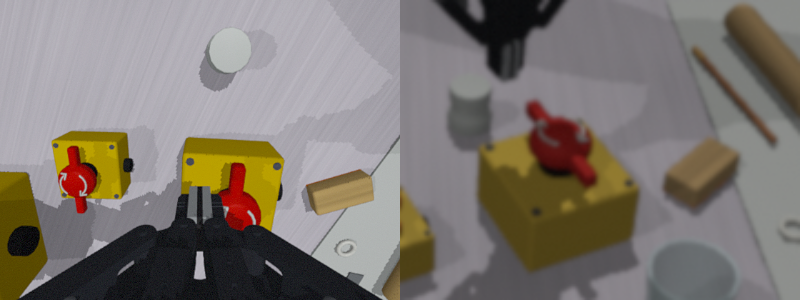

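The button sits low in the right half, and the fingertips are clear of the wing's −x side in the left half. Descending beside the wing, then closing in on it.

Request:
{"name": "drive_tool", "arguments": {"targets": [[0, 0, 0, -1.5, 0], [0, 0, 0, -3, 0], [0, 0, 0, -4.2, 0], [0, 0, 0, -5, 0], [0, 0, 0, -5, 0], [0, 0.4, 0.2, -5, 0], [0, 0.7, 0.3, -5, 0], [0, 0.7, 0.3, -5, 0]]}}

```text
clock: 9.65
position: [0.5508, 0.0023, 0.1545]
ee_rot: [[-0.434, 0.901, 0.001], [0.901, 0.434, -0.0], [-0.001, 0.001, -1.0]]
wrist_force: [0.1, -1.1, -0.3]
width: -0.004
gripper_force: 0.0
```

```bash
python3 - <<'E'
from h import *
np.set_printoptions(precision=4,suppress=True)
s=r.read_state(); p=r.capture("wrist")
print(s["clock"],s["position"],s["wrist_force"])
q=r.capture("side"); cv2.imwrite("pics/f.png",np.hstack([cv2.resize(p["pixels"],(400,300)),cv2.resize(q["pixels"][180:315,250:430],(400,300))]))
E
```

```text
9.65 [0.5508 0.0023 0.1545] [ 0.1415 -1.083  -0.2882]
```

View pics/f.png

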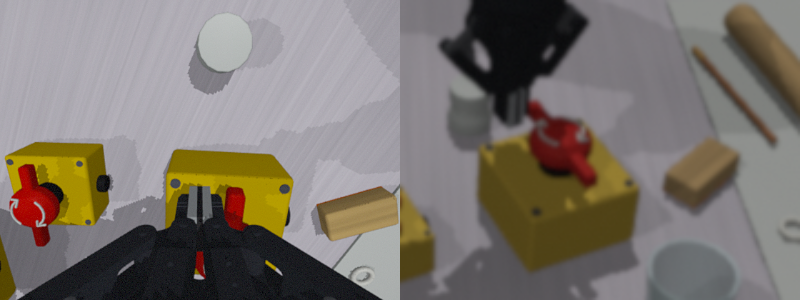

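Left half: the shut fingers stand a few millimetres left of the wing at (235,205). Right half: the tips are level with the wing. I'll push along the arc.

Request:
{"name": "drive_tool", "arguments": {"targets": [[0, 0.4, 0.2, 0, 0], [0, 0.7, 0.3, 0, 0], [0, 1.0, 0.5, 0, -0.07], [0, 1.2, 0.7, 0, -0.15], [0, 1.5, 0.9, 0, -0.22], [0, 1.9, 1.1, 0, -0.3], [0, 2.2, 1.2, 0, -0.37], [0, 2.2, 1.2, 0, -0.37]]}}

```text
clock: 10.75
position: [0.5723, 0.0145, 0.1539]
ee_rot: [[-0.08, 0.997, -0.0], [0.997, 0.08, 0.0], [0.0, -0.0, -1.0]]
wrist_force: [-1.8, 2.2, 1.2]
width: 0.003
gripper_force: 0.8
```

```bash
python3 - <<'E'
from h import *
np.set_printoptions(precision=4,suppress=True)
s=r.read_state(); p=r.capture("wrist")
print(s["clock"],s["position"],s["wrist_force"])
q=r.capture("side"); cv2.imwrite("pics/g.png",np.hstack([cv2.resize(p["pixels"],(400,300)),cv2.resize(q["pixels"][180:315,250:430],(400,300))]))
E
```

```text
10.75 [0.5723 0.0145 0.1539] [-1.7594  2.2033  1.2434]
```

View pics/g.png

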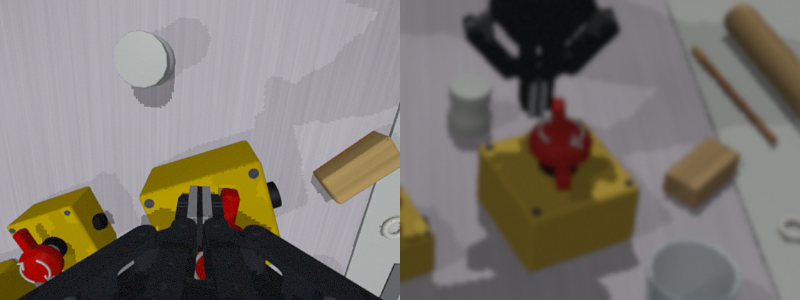

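The wing follows: it's now turned roughly 0.35–0.4 rad (right half) and the force is about 3 N. I'll keep going.

Request:
{"name": "drive_tool", "arguments": {"targets": [[0, 0.3, 0.1, 0, -0.07], [0, 0.6, 0.2, 0, -0.14], [0, 0.9, 0.3, 0, -0.21], [0, 1.2, 0.3, 0, -0.28], [0, 1.4, 0.3, 0, -0.33], [0, 1.4, 0.3, 0, -0.33], [0, 1.4, 0.3, 0, -0.33], [0, 1.4, 0.3, 0, -0.33]]}}

```text
clock: 11.85
position: [0.5861, 0.0174, 0.1539]
ee_rot: [[0.248, 0.969, -0.0], [0.969, -0.248, 0.0], [0.0, -0.0, -1.0]]
wrist_force: [-1.2, 2.2, 0.5]
width: 0.004
gripper_force: 1.2
```

```bash
python3 - <<'E'
from h import *
np.set_printoptions(precision=4,suppress=True)
s=r.read_state(); p=r.capture("wrist")
print(s["clock"],s["position"],s["wrist_force"])
q=r.capture("side"); cv2.imwrite("pics/i.png",np.hstack([cv2.resize(p["pixels"],(400,300)),cv2.resize(q["pixels"][180:315,250:430],(400,300))]))
E
```

```text
11.85 [0.5861 0.0174 0.1539] [-1.1983  2.1914  0.4594]
```

View pics/i.png

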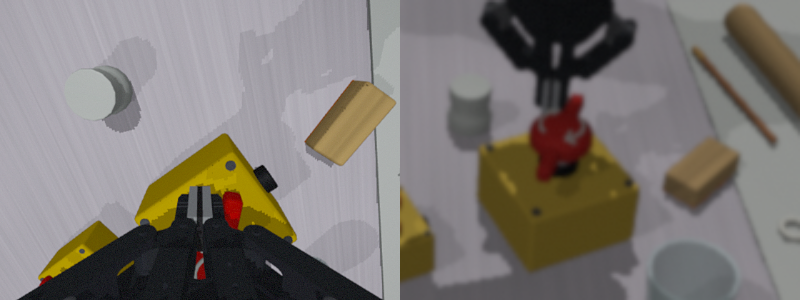

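The button has sprung up: the black collar shows below the dome again in the right half. I'll back out along the same arc so the wing returns gently, then lift clear.

Request:
{"name": "drive_tool", "arguments": {"targets": [[0, -0.6, -0.1, 0, 0.1], [0, -1.2, -0.2, 0, 0.25], [0, -1.8, -0.6, 0, 0.4], [0, -2.5, -0.9, 0, 0.52], [0, -3.1, -1.4, 0, 0.64], [0, -3.6, -1.6, 0, 0.7], [0, -4.5, -2.0, 0, 0.7], [0, -5.2, -2.2, 0, 0.7]]}}

```text
clock: 12.95
position: [0.5338, -0.0052, 0.1539]
ee_rot: [[-0.433, 0.901, 0.0], [0.901, 0.433, -0.0], [-0.001, -0.0, -1.0]]
wrist_force: [-0.0, -0.1, 0.3]
width: 0.002
gripper_force: 0.0
```

Request:
{"name": "drive_tool", "arguments": {"targets": [[0, 0, 0, 1, 0], [0, 0, 0, 3, 0], [0, 0, 0, 5, 0], [0, 0, 0, 7, 0], [0, 0, 0, 9, 0], [0, 0, 0, 11, 0], [0, 0, 0, 12, 0], [0, 0, 0, 12, 0]]}}

```text
clock: 13.95
position: [0.5346, -0.0048, 0.2749]
ee_rot: [[-0.434, 0.901, 0.002], [0.901, 0.434, -0.0], [-0.001, 0.001, -1.0]]
wrist_force: [-0.2, -0.4, -0.9]
width: 0.003
gripper_force: 0.0
```

```bash
python3 - <<'E'
from h import *
np.set_printoptions(precision=4,suppress=True)
s=r.read_state(); p=wristfix(r.capture("wrist"),s)
print(s["clock"],s["position"],s["wrist_force"])
for q,z in [("stop_top",.106),("wing_left",.091),("wing_right",.091)]:
    for d in r.tip_of(q,p): print(q,round(d["confidence"],2),np.round(d["at"]),atz(p,d["at"],z)[:2])
q=r.capture("side"); print([d["at"] for d in r.tip_of("stop_top",q)]); cv2.imwrite("pics/j.png",np.hstack([cv2.resize(p["pixels"],(400,300)),cv2.resize(q["pixels"][180:315,250:430],(400,300))]))
E
```

```text
13.95 [ 0.5346 -0.0048  0.2749] [-0.1792 -0.3793 -0.9103]
stop_top 0.9 [218. 152.] [ 0.4507 -0.0523]
stop_top 0.7 [261. 328.] [ 0.5888 -0.0263]
wing_left 0.73 [183. 154.] [ 0.4397 -0.0321]
wing_left 0.64 [206. 330.] [0.5728 0.0113]
wing_right 0.92 [299. 320.] [ 0.6058 -0.0692]
wing_right 0.56 [246. 158.] [ 0.4604 -0.0821]
[[235.2, 327.0], [298.4, 156.3], [267.2, 240.4]]
```

View pics/j.png

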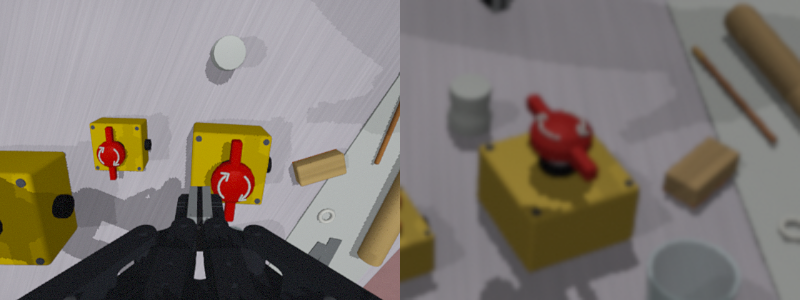

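The button is up with its collar showing at (557,165), the wings are straight again, and the gripper is clear.

```bash
python3 -c "
from workcell import r
print(r.finish_job())"
```

```text
the job is handed in; nothing more can be done
None
```

I pressed the middle station's button to its stop and twisted it clockwise until it sprang up, and the last pictures show it up, straight and untouched; the job is handed in, but no verdict came back.

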